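# Slide the tall palletised crate into the corner stop

## Task

Push the tall wooden crate across the table until its pallet sits square in the steel corner stop, with the pallet's far edge flush against the long rail and its right-hand edge flush against the short rail. It is heavy and top-heavy, so push it low down at the pallet and let it slide: do not tip it, lift it or pick it up. Leave the other things on the table where they are.

Things in the scene. Friction and masses are not known exactly. Their poses are not given: they have to be found in the camera images.
- crate: tall closed wooden crate on its pallet, loose, 0.9 to 1.5 kg. Origin: centre of the underside; x, y along the pallet's sides, z up. Pallet 160 (x) by 180 (y) mm, deck 22 to 36 mm above the table on two runners along y. Box on it 74 by 96 mm at the lid, top at 196 mm: the deck sticks out 42 mm all round. Sliding takes 4 to 11 N, more if also pressed down; pushed along x above about 60 mm it may tip
- pallet_corner (a point): the pallet's far right corner: at x = +80, y = -90 mm in the crate's frame, 29 mm above its underside (half-way up the deck). The runners below are 24 mm wide, centred at x = -34 and +34 mm, 0 to 22 mm high, 180 mm long
- corner_stop: fixed corner stop of steel angle. Origin: its inner corner, on the table. The long rail runs 400 mm along the stop's +y, inner face towards the robot (-x); the short rail 155 mm along -x, inner face to the left (+y). Flanges 35 mm high, 5 thick, feet 30 mm wide on the outside. A pallet fully home has its centre at x = -80, y = +90 mm here, axes parallel to the stop's
- stop_corner (a point): the inner corner of the stop, 29 mm above the table, axes as corner_stop; the pallet's corner belongs here
- gearhead_a: bystander: black boxy gearhead with a yellow-capped shaft, 80x61x60 mm, loose; origin: centre of its underside
- gearhead_b: bystander: another such gearhead, 80x61x60 mm, loose; origin: centre of its underside
- bush_a: bystander: black cylindrical bush standing up, diameter 45, height 88 mm, loose; origin: centre of its underside
- motor_a: bystander: small round motor with a square flange on top and a cable, 70x134x124 mm, loose, to the left; origin: centre of its underside
Things that resemble listed ones, but are neither listed nor needed, are in the scene too. Leave any black look-alike of the crate alone.

How it is judged:
By the outcome, as a careful person would: the job done as asked, in the order asked, and still so for the second after the job is handed in, with the robot touching nothing.
It also fails if it takes over 59 s, if anything falls off the work surface, if the arm or the gripper's body presses on something with over 40 N, if the wrist force passes 120 N, or if a joint passes its speed limit or range.

## Robot

A 6-joint arm with a two-finger parallel gripper is mounted at the origin on the work surface; the furniture and walls round the work are solid. World frame = base frame: x ahead of the robot, y to its left, z up, the work surface at z = 0. Lengths are in m, angles in rad, forces in N, time in s.
With the tool pointing down it reaches from about 0.3 to 0.775 m from the base axis. Payload 14.6 kg.
Tool frame: the origin (TCP) lies midway between the tips of the shut fingers; the grasp point (between the pads) lies 19 mm behind it (ctrl.grip_depth is the distance from the TCP to the grasp point, in m); z points along the fingers, x is the direction in which the jaws open and shut, and the axes are right-handed (so a half turn about z gives the same grasp; the last joint's range is limited). The gripper opens to 94 mm and grips with 3 to 60 N. Pads are 16 mm wide; open, the fingers measure 119 mm over their backs; the gripper's body (75 mm by 177 mm) begins 78 mm behind the grasp point.
Start: joints at [-1.381, 0.3, 1.521, -0, 1.321, -0.067], TCP at [0.14, -0.532, 0.205] pointing down, gripper open.
Joint ranges: [-3.03, 3.03], [-0.79, 2.21], [0.23, 2.52], [-1.04, 4.18], [0, 3.07], [-2.55, 2.55]. Speed limits (rad/s): [2.22, 2.22, 2.57, 3.14, 3.14, 3.14].

## Interface

Orientations are given as [roll, pitch, yaw] about the fixed x, y, z axes, in that order (R = Rz(yaw) Ry(pitch) Rx(roll)).
In Python, from station import ctrl gives the robot as it stands.
- The arm moves only by the tool play_rows, never from a script. Its argument "steps" is a list that holds one entry, the list of rows, each a list of 7 numbers: the shift along the tool's x, y, z in cm, then the turn, a rotation vector about the tool's x, y, z in rad, then the opening, from 0 (shut) to 1 (fully open). In form: [[[x, y, z, ax, ay, az, hand], ...]]. A call has 1 to 20 rows; each row is the pose to reach, as a shift and turn from the pose measured when the call began, along the tool's axes at that moment; what a row does not reach only later rows make up. A row lasts 1/12 s, in which the tool goes at most 41.7 mm and 7.16 degrees, less where a joint would pass 70% of its speed; a pose out of reach is approached as far as the arm can. A call with a gripper value outside its range is refused whole. The fingers move at their own pace and stop on an object; "force" is the grip in N (left out, the last holds). Time passes only in rows, so rows that repeat a pose let the fingers close. It gives the time, the measured TCP pose, the force and the opening at its end, in the units of the state.
- ctrl.get_obs(): the state, without advancing time (a new reading comes with each control period).
- ctrl.camera(name): name is "side" or "top"; returns a dict with "frame" (400x640x3 uint8, blue, green, red), "fovy" (degrees; the focal length in pixels is half the picture's height over the tangent of half this angle, whatever the lens; pixels are square), "cx", "cy" (the principal point, pixels), "world_to_cam" (4x4, takes a point from world to camera coordinates). Camera axes: x right, y up, looking along -z (the intrinsics and any distortion apply to the point x, -y, -z); pixel columns grow to the right and rows downward; lengths in m; the calibration is good to about 2 mm. A picture is of the moment at which its call begins. There is no depth.
- ctrl.hand_in(): hands the job in, once; it reports no verdict.
The state is a dict: "time_s": time; "qpos": joint angles; "joint_vel": joint speeds; "tau": joint torques, N m; "ee_pos": TCP position; "eef_rot": TCP orientation; "force": force on the tool from outside, world axes, zero at the start; "moment": the same for the moment, N m; "grip_width": finger opening in m.
Only numpy, scipy, OpenCV 4.12 (cv2) and the standard library are available. Lean on these libraries where they do the work, as an engineer would, in place of code of your own. Each camera call takes 0.05 s, during which the arm holds its last target. There are 200 camera calls.

## Working session

There is one attempt and no reset: what is moved stays moved. The work goes in short steps, Python scripts to look and compute and a tool call to move; the robot and the scene stay as the last step left them, time stands still between calls to the robot, and variables do not carry over. Pictures are saved under pics/ and viewed, about 8 in all and at most 12, crops included, and the job is handed in when it is done.

Besides the shell and the picture viewer there is one more tool, called by a JSON object that holds its "name" and its "arguments". play_rows: Moves the arm, as the interface text tells. Its arguments: {"type":"object","properties":{"steps":{"type":"array"},"force":{"type":"number"}},"required":["steps"]}

```bash
mkdir -p pics; ls
cat > h.py <<'E'
import numpy as np, cv2, json
from station import ctrl
def snap(n):
    c=ctrl.camera(n); return c
def params(c):
    f=200/np.tan(np.radians(c["fovy"])/2); return f,c["cx"],c["cy"],np.array(c["world_to_cam"])
def proj(c,P):
    f,cx,cy,T=params(c); P=np.atleast_2d(P); q=(T[:3,:3]@P.T).T+T[:3,3]
    return np.c_[cx+f*q[:,0]/-q[:,2], cy-f*q[:,1]/-q[:,2]]
def atz(c,uv,z):
    f,cx,cy,T=params(c); uv=np.atleast_2d(uv); R=T[:3,:3]; o=-R.T@T[:3,3]
    d=np.c_[(uv[:,0]-cx)/f,-(uv[:,1]-cy)/f,-np.ones(len(uv))]@R
    return o+d*((z-o[2])/d[:,2])[:,None]
E
python3 - <<'E'
from h import *
for n in("top","side"):
    c=snap(n); cv2.imwrite(f"pics/{n}0.png",c["frame"]); print(n,{k:v for k,v in c.items() if k!="frame"})
o=ctrl.get_obs(); print(o)
E
```

```text
pics
top {'fovy': 57.41046448037341, 'cx': 316.80214180003577, 'cy': 202.24741764043407, 'world_to_cam': array([[ 0.31243416, -0.94988343, -0.01031355, -0.02000126],
       [ 0.89614196,  0.29112103,  0.33493005, -0.5911381 ],
       [-0.31514201, -0.11388599,  0.94218655, -1.06700776],
       [ 0.        ,  0.        ,  0.        ,  1.        ]])}
side {'fovy': 46.152695532759665, 'cx': 311.85165442414063, 'cy': 203.4078248048253, 'world_to_cam': array([[-0.91453793, -0.40433956,  0.01139728,  0.60546239],
       [ 0.25643597, -0.55775754,  0.78939668, -0.11201249],
       [-0.31282738,  0.72485588,  0.61377763, -1.2366839 ],
       [ 0.        ,  0.        ,  0.        ,  1.        ]])}
{'time_s': 0.1, 'qpos': array([-1.38057572e+00,  3.00387537e-01,  1.52149686e+00, -3.91418210e-07,
        1.32071233e+00, -6.66022607e-02]), 'joint_vel': array([-0.00055023, -0.00039796, -0.00320067, -0.00179501,  0.00025736,
        0.00132805]), 'tau': array([ 5.62885507e-04, -5.32644582e+01, -3.53284228e+01,  7.09133665e-02,
        2.34739407e-02, -6.30713862e-05]), 'ee_pos': array([ 0.13965723, -0.53173603,  0.2049678 ]), 'eef_rot': array([-3.14152621e+00,  1.00187527e-03, -1.31397333e+00]), 'force': array([ 0.04307654, -0.51200366,  0.02535945]), 'moment': array([-0.03734813, -0.03476949, -0.01622677]), 'grip_width': 0.09372191092210488}
```

View pics/top0.png

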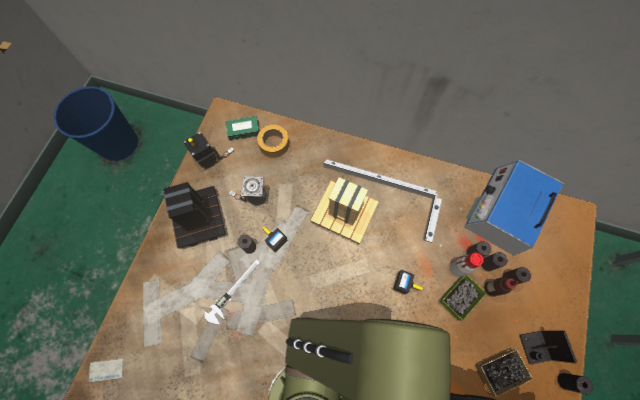

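View pics/side0.png

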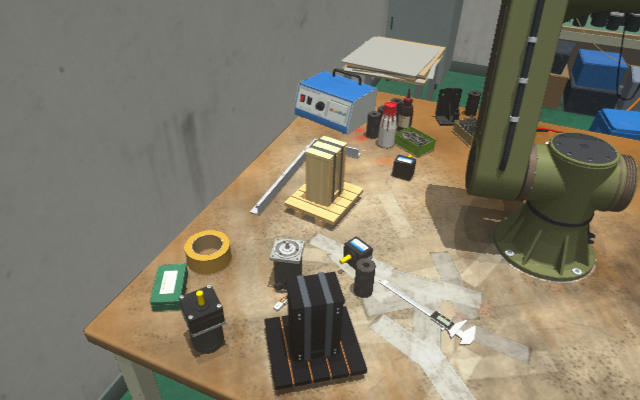

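The wooden crate is at about (345,212) in top and (325,195) in side. The stop's corner is at about (437,193) in top and (315,140) in side. A gearhead at (404,281) in top stands near-right. I'll enlarge the stop and crate areas.

Run:
```python
import cv2
a=cv2.imread("pics/top0.png")[145:265,295:455]; cv2.imwrite("pics/top0c.png",cv2.resize(a,None,fx=5,fy=5,interpolation=cv2.INTER_CUBIC))
a=cv2.imread("pics/side0.png")[125:230,240:380]; cv2.imwrite("pics/side0c.png",cv2.resize(a,None,fx=5.5,fy=5.5,interpolation=cv2.INTER_CUBIC))
```

```text
(no output)
```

View pics/top0c.png

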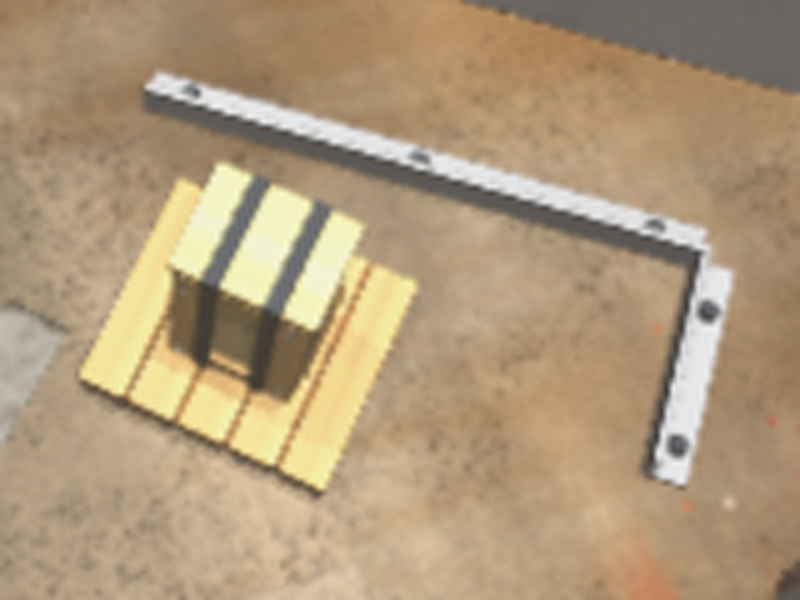

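View pics/side0c.png

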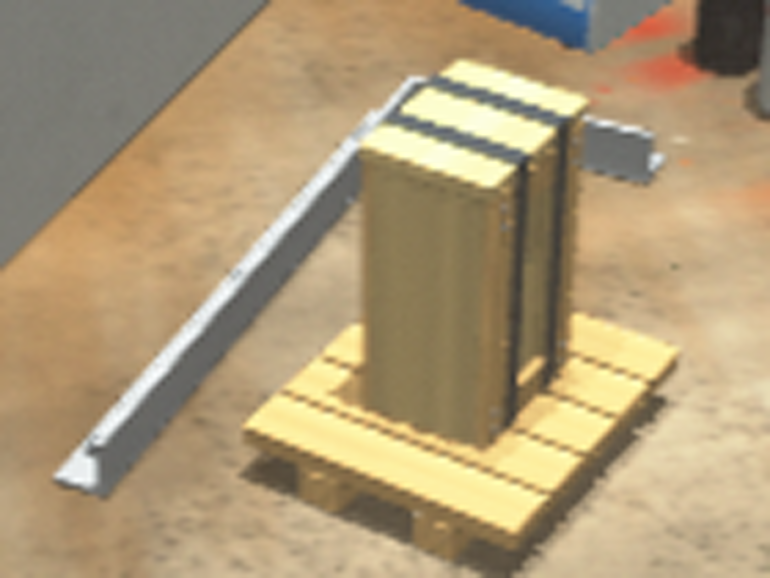

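```bash
cat > fit.py <<'E'
from h import *
from scipy.optimize import least_squares
def pose_fit(obs,x0):
    # obs: list of (cam, local xyz, uv)
    def res(p):
        c,s=np.cos(p[2]),np.sin(p[2]); r=[]
        for cam,l,uv in obs:
            w=[p[0]+c*l[0]-s*l[1],p[1]+s*l[0]+c*l[1],l[2]]; r+=list(proj(cam,w)[0]-uv)
        return np.array(r)
    s=least_squares(res,x0,loss="soft_l1"); return s.x,res(s.x).reshape(-1,2)
E
python3 - <<'E'
from fit import *
t=snap("top"); s=snap("side")
T=lambda a,b:((a+.5)/5-.5+295,(b+.5)/5-.5+145); S=lambda a,b:((a+.5)/5.5-.5+240,(b+.5)/5.5-.5+125)
d=.036
for tz in (0,):
  ob=[(t,(-.08,-.09,d),T(322,490)),(t,(-.08,.09,d),T(80,378)),(t,(.08,.09,d),T(180,180)),(t,(.08,-.09,d),T(416,283)),
    (s,(-.08,-.09,d),S(678,352)),(s,(-.08,.09,d),S(520,540)),(s,(.08,.09,d),S(244,430))]
  p,r=pose_fit(ob,[.5,0,-.3]);print("crate",p.round(4),np.degrees(p[2]).round(2));print(r.round(1).tolist())
  tops=[(37,48,.196),(37,-48,.196),(-37,-48,.196),(-37,48,.196)]
ob=[(t,(0,.4,.035),T(146,90)),(t,(0,.4,0),T(148,105)),(t,(0,0,0),T(692,265)),(t,(-.155,0,0),T(648,476)),
 (s,(0,.4,0),S(103,496)),(s,(-.155,0,.035),S(655,132)),(s,(-.155,0,0),S(645,183))]
p2,r=pose_fit(ob,[.6,-.2,-.1]);print("stop",p2.round(4),np.degrees(p2[2]).round(2));print(r.round(1).tolist())
c,sn=np.cos(p2[2]),np.sin(p2[2]);R=np.array([[c,-sn],[sn,c]])
print("crate in stop",R.T@(p[:2]-p2[:2]),np.degrees(p[2]-p2[2]))
print("goal",R@[-.08,.09]+p2[:2])
# bystander rough positions
for nm,cam,uv,z in [("gearR",t,(404,281),.04),("bush",t,(246,243),.04),("gearL",t,(276,239),.04),("motor",t,(253,190),.06)]: print(nm,atz(cam,uv,z)[0].round(3))
E
```

```text
crate [ 0.5893  0.0767 -0.1245] -7.13
[[0.2, 0.4], [-1.2, 0.3], [-1.1, -0.2], [-0.1, -0.0], [0.6, -0.8], [-0.5, -1.3], [-0.3, -0.7]]
stop [ 0.7423 -0.2049  0.0038] 0.22
[[0.3, -0.3], [-0.2, 0.9], [0.0, 0.5], [-0.8, -0.5], [0.2, -0.4], [-0.8, -0.0], [0.3, -0.3]]
crate in stop [-0.15187587  0.28217093] -7.35158903346805
goal [ 0.6619451  -0.11520844]
gearR [ 0.424 -0.169  0.04 ]
bush [0.384 0.348 0.04 ]
gearL [0.427 0.259 0.04 ]
motor [0.557 0.388 0.06 ]
```

{"name": "play_rows", "arguments": {"steps": [[[0,0,-3,0,0,0,1],[0,0,-6,0,0,-0.1,1],[-3,-3,-6,0,0,-0.2,1],[-6,-6,-6,0,0,-0.3,1],[-9,-9,-6,0,0,-0.4,1],[-12,-12,-6,0,0,-0.5,1],[-15,-15,-6,0,0,-0.6,1],[-18,-18,-6,0,0,-0.7,1],[-21,-21,-6,0,0,-0.8,1],[-24,-24,-6,0,0,-0.9,1],[-27,-27,-6,0,0,-1.0,1],[-30,-30,-6,0,0,-1.1,1],[-33,-33,-6,0,0,-1.2,1],[-36,-36,-6,0,0,-1.314,1],[-39,-39.5,-6,0,0,-1.314,1],[-42,-42.5,-6,0,0,-1.314,1],[-45,-46,-6,0,0,-1.314,1],[-48,-49,-6,0,0,-1.314,1],[-51,-52,-6,0,0,-1.314,1],[-54,-55,-6,0,0,-1.314,1]]]}}

```text
time_s: 1.87
ee_pos: [0.5245, 0.1143, 0.2653]
eef_rot: [-3.141, 0.0, 0.0]
force: [0.2, -1.4, 0.8]
grip_width: 0.0939
```

{"name": "play_rows", "arguments": {"steps": [[[2,-3,0,0,0,0,1],[4,-6,0,0,0,0,1],[6,-9,0,0,0,0,1],[6.8,-10.3,0,0,0,0,1],[6.8,-10.3,0,0,0,0,1],[6.8,-10.3,3,0,0,0,1],[6.8,-10.3,6,0,0,0,1],[6.8,-10.3,9,0,0,0,1],[6.8,-10.3,12,0,0,0,1],[6.8,-10.3,15,0,0,0,1],[6.8,-10.3,18,0,0,0,1],[6.8,-10.3,21,0,0,0,1],[6.8,-10.3,23,0,0,0,1],[6.8,-10.3,24.5,0,0,0,1],[6.8,-10.3,24.9,0,0,0,1],[6.8,-10.3,24.9,0,0,0,1]]]}}

```text
time_s: 3.2
ee_pos: [0.5918, 0.2168, 0.0156]
eef_rot: [-3.142, 0.002, -0.0]
force: [-0.7, 1.5, 0.9]
grip_width: 0.0941
```

Run:
```python
from h import *
s=snap("side"); t=snap("top")
a=cv2.resize(s["frame"][110:270,220:420],None,fx=3,fy=3); b=cv2.resize(t["frame"][145:265,270:455],None,fx=3,fy=3)
b=cv2.copyMakeBorder(b,0,0,0,45,0)
o=np.zeros((480,600,3),np.uint8); cv2.imwrite("pics/a1.png",a); print(ctrl.get_obs()["ee_pos"])
```

```text
[0.59286833 0.21731809 0.01758617]
```

View pics/a1.png

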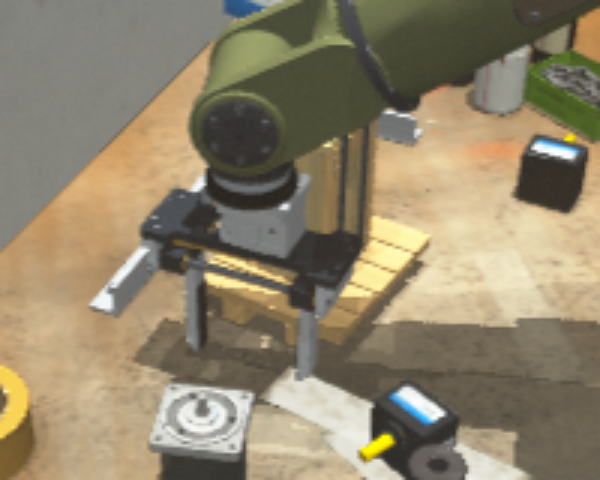

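The gripper is down at the crate's left side, with the fingers at about (195,345) and (307,375). They are clear of the pallet and everything else, so I'll push towards -y.

{"name": "play_rows", "arguments": {"steps": [[[0,1,0,0,0,0,1],[0,2,0,0,0,0,1],[0,2.5,0,0,0,0,1],[0,3,0,0,0,0,1],[0,3.5,0,0,0,0,1],[0,4,0,0,0,0,1],[0,4.5,0,0,0,0,1],[0,5,0,0,0,0,1],[0,5.5,0,0,0,0,1],[0,6,0,0,0,0,1],[0,6.5,0,0,0,0,1],[0,7,0,0,0,0,1],[0,7.5,0,0,0,0,1],[0,8,0,0,0,0,1],[0,8.5,0,0,0,0,1],[0,9,0,0,0,0,1],[0,9.5,0,0,0,0,1],[0,9.5,0,0,0,0,1]]]}}

```text
time_s: 4.8
ee_pos: [0.593, 0.1221, 0.0178]
eef_rot: [-3.14, -0.002, -0.0]
force: [-0.5, 0.9, -0.8]
grip_width: 0.094
```

Run:
```python
from h import *
t=snap("top")
cv2.imwrite("pics/a2.png",cv2.resize(t["frame"][145:265,295:455],None,fx=5,fy=5,interpolation=cv2.INTER_CUBIC)); print(ctrl.get_obs()["ee_pos"],ctrl.get_obs()["force"])
```

```text
[0.5929883  0.12208089 0.0177319 ] [-0.10767822  0.58525399  1.50825528]
```

View pics/a2.png

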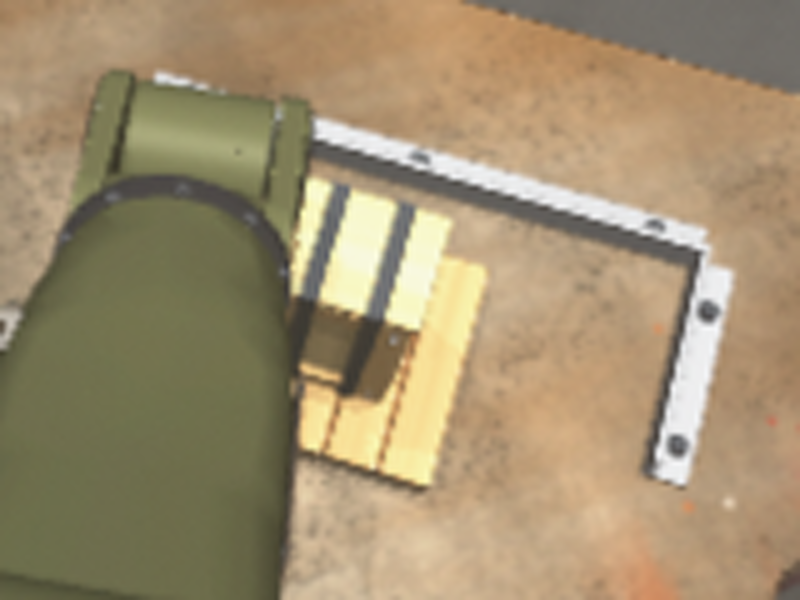

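The crate has slid and turned square to the stop. The deck's right corners are now at crop pixels (487,265) and (432,487), still well left of the short rail. I'll measure the remaining gap.

Run:
```python
from fit import *
t=snap("top")
T=lambda a,b:((a+.5)/5-.5+295,(b+.5)/5-.5+145)
p,r=pose_fit([(t,(.08,-.09,.036),T(487,265)),(t,(-.08,-.09,.036),T(432,487))],[.6,0,0]);print(p,r.round(1).tolist())
ps=np.array([.7423,-.2049,.0038]);c,s=np.cos(ps[2]),np.sin(ps[2]);print(np.array([[c,s],[-s,c]])@(p[:2]-ps[:2]),np.degrees(p[2]-ps[2]))
```

```text
[0.60223995 0.02268299 0.0255233 ] [[-0.0, 0.1], [0.0, -0.1]]
[-0.13919422  0.22811357] 1.24465339627354
```

{"name": "play_rows", "arguments": {"steps": [[[0,0.4,0,0,0,0,1],[0,1,0,0,0,0,1],[0,1.6,0,0,0,0,1],[0,2.3,0,0,0,0,1],[0,3,0,0,0,0,1],[0,3.7,0,0,0,0,1],[0,4.4,0,0,0,0,1],[0,5.1,0,0,0,0,1],[0,5.8,0,0,0,0,1],[0,6.5,0,0,0,0,1],[0,7.2,0,0,0,0,1],[0,7.9,0,0,0,0,1],[0,8.6,0,0,0,0,1],[0,9.3,0,0,0,0,1],[0,10,0,0,0,0,1],[0,10.6,0,0,0,0,1],[0,11.2,0,0,0,0,1],[0,11.7,0,0,0,0,1],[0,12.1,0,0,0,0,1],[0,12.4,0,0,0,0,1]]]}}

```text
time_s: 6.57
ee_pos: [0.5929, -0.0014, 0.0176]
eef_rot: [-3.14, -0.001, 0.0]
force: [-0.2, 8.8, 1.9]
grip_width: 0.0941
```

{"name": "play_rows", "arguments": {"steps": [[[0,-2,0,0,0,0,1],[0,-4,0,0,0,0,1],[0,-5,-3,0,0,0,1],[0,-5,-7,0,0,0,1],[0,-5,-11,0,0,0,1],[0,-5,-15,0,0,0,1],[0,-5,-19,0,0,0,1],[0,-5,-23,0,0,0.1,1],[-2,-4,-25,0,0,0.2,1],[-4,-2,-25,0,0,0.32,1],[-6,0,-25,0,0,0.44,1],[-8,2,-25,0,0,0.56,1],[-9.8,4,-25,0,0,0.68,1],[-9.8,6,-25,0,0,0.8,1],[-9.8,8,-25,0,0,0.92,1],[-9.8,9.5,-25,0,0,1.04,1],[-9.8,10,-25,0,0,1.16,1],[-9.8,10,-25,0,0,1.28,1],[-9.8,10,-25,0,0,1.4,1],[-9.8,10,-25,0,0,1.57,1]]]}}

```text
time_s: 8.23
ee_pos: [0.4944, -0.1023, 0.2672]
eef_rot: [-3.14, 0.002, -1.531]
force: [-0.1, -0.5, 0.3]
grip_width: 0.0942
```

Run:
```python
from h import *
t=snap("top"); s=snap("side"); print(ctrl.get_obs()["ee_pos"],ctrl.get_obs()["eef_rot"])
cv2.imwrite("pics/a3.png",cv2.resize(s["frame"][110:230,240:420],None,fx=4,fy=4,interpolation=cv2.INTER_CUBIC)); cv2.imwrite("pics/a3t.png",t["frame"])
print(atz(t,(404,269),.06))
```

```text
[ 0.49444708 -0.10212375  0.26721276] [-3.14034244e+00  1.72752187e-03 -1.52763204e+00]
[[ 0.45651004 -0.15719252  0.06      ]]
```

View pics/a3.png

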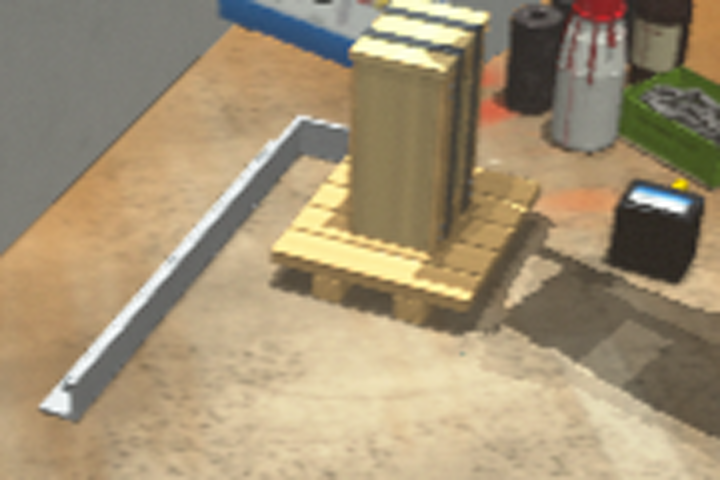

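The crate stands upright and nearly square, in side crop at (400,250), with a gap to the long rail. The gearhead at (655,230) is untouched. I'll lower the gripper at the near side.

{"name": "play_rows", "arguments": {"steps": [[[0,0,3,0,0,0.04,1],[0,0,6,0,0,0.04,1],[0,0,9,0,0,0.04,1],[0,0,12,0,0,0.04,1],[0,0,15,0,0,0.04,1],[0,0,18,0,0,0.04,1],[0,0,21,0,0,0.04,1],[0,0,23,0,0,0.04,1],[0,0,24.5,0,0,0.04,1],[0,0,25,0,0,0.04,1],[0,0,25,0,0,0.04,1]]]}}

```text
time_s: 9.25
ee_pos: [0.4942, -0.1016, 0.0164]
eef_rot: [3.141, 0.002, -1.564]
force: [1.0, 0.3, 0.0]
grip_width: 0.0939
```

{"name": "play_rows", "arguments": {"steps": [[[0,-0.5,0,0,0,0,1],[0,-1,0,0,0,0,1],[0,-1.5,0,0,0,0,1],[0,-2,0,0,0,0,1],[0,-2.5,0,0,0,0,1],[0,-3,0,0,0,0,1],[0,-3.5,0,0,0,0,1],[0,-4,0,0,0,0,1],[0,-4.5,0,0,0,0,1],[0,-5,0,0,0,0,1],[0,-5.4,0,0,0,0,1],[0,-5.8,0,0,0,0,1],[0,-6.2,0,0,0,0,1],[0,-6.5,0,0,0,0,1],[0,-6.8,0,0,0,0,1],[0,-7,0,0,0,0,1],[0,-7.2,0,0,0,0,1],[0,-7.3,0,0,0,0,1],[0,-7.4,0,0,0,0,1]]]}}

```text
time_s: 10.83
ee_pos: [0.5672, -0.1011, 0.0169]
eef_rot: [3.137, 0.002, -1.564]
force: [-15.7, 0.0, 12.1]
grip_width: 0.0939
```

{"name": "play_rows", "arguments": {"steps": [[[0,0,0,0,0,0,1],[0,-0.1,0,0,0,0,1],[0,-0.2,0,0,0,0,1],[0,-0.2,0,0,0,0,1]]]}}

```text
time_s: 11.17
ee_pos: [0.5685, -0.1011, 0.0174]
eef_rot: [3.135, 0.003, -1.563]
force: [-12.8, -0.7, 9.5]
grip_width: 0.0943
```

Run:
```python
from h import *
t=snap("top"); o=ctrl.get_obs(); print(o["ee_pos"],o["force"],o["moment"])
s=snap("side")
a=cv2.resize(t["frame"][145:265,325:455],None,fx=4,fy=4,interpolation=cv2.INTER_CUBIC); b=cv2.resize(s["frame"][110:230,270:335],None,fx=4,fy=4,interpolation=cv2.INTER_CUBIC)
cv2.imwrite("pics/a4.png",np.hstack([a,b]))
```

```text
[ 0.56843785 -0.10110471  0.01735277] [-12.02577738  -0.01756253   8.59034301] [ 0.00346966  2.24119136 -0.01034153]
```

View pics/a4.png

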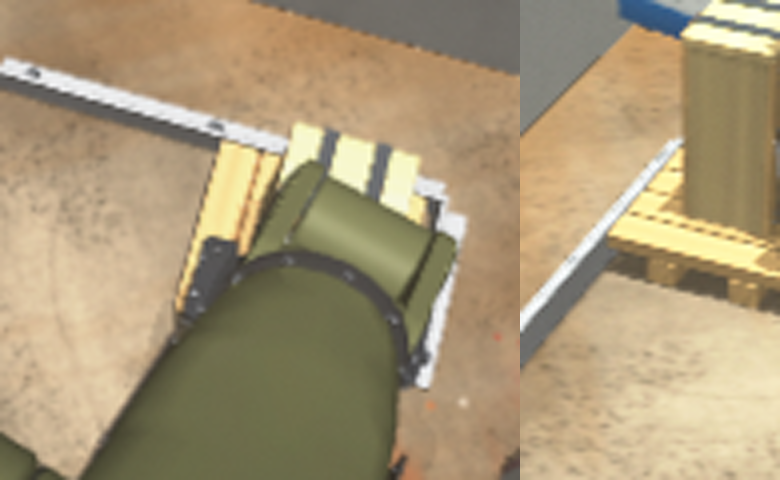

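The pallet's far edge appears to meet the long rail, at about (222,140) in the crop, and the crate is upright. I'll quantify this.

Run:
```python
from fit import *
t=snap("top"); s=snap("side"); o=ctrl.get_obs(); print(o["ee_pos"],o["force"],o["moment"])
T=lambda a,b:((a+.5)/4-.5+325,(b+.5)/4-.5+145)
S=lambda a,b:((a-520+.5)/4-.5+270,(b+.5)/4-.5+110)
ps=np.array([.7423,-.2049,.0038]);c,sn=np.cos(ps[2]),np.sin(ps[2]);R=np.array([[c,-sn],[sn,c]])
for cam,uv,z in [(t,T(222,141),.036),(t,T(178,312),.036),(s,S(609,240),.036)]: print("in stop",(R.T@(atz(cam,uv,z)[0][:2]-ps[:2])).round(4))
for z in(.035,): # expected pixels of rail inner top edge at y=.19,.3
  for y in (.19,.3): print(proj(t,[*(R@[0,y]+ps[:2]),z]))
```

```text
[ 0.5684582  -0.10110946  0.01738559] [-12.36919747   0.40992729   9.68544808] [-0.04955839  2.18647856  0.00418808]
in stop [-0.0057  0.1948]
in stop [-0.166   0.1905]
in stop [-0.0116  0.2044]
[[381.85089404 178.93651206]]
[[351.33272007 170.12104851]]
```

{"name": "play_rows", "arguments": {"steps": [[[0,0.3,0,0,0,0,1],[0,0.3,0,0.006,0,0,1],[0,0,0,0.006,0,0,1],[0,-0.2,0,0.006,0,0,1],[0,-0.3,0,0.006,0,0,1],[0,-0.4,0,0.006,0,0,1],[0,-0.4,0,0.006,0,0,1]]]}}

```text
time_s: 11.95
ee_pos: [0.5706, -0.1011, 0.0175]
eef_rot: [3.135, 0.003, -1.563]
force: [-22.3, -0.3, 17.6]
grip_width: 0.0939
```

{"name": "play_rows", "arguments": {"steps": [[[0,0,0,0,0,0,1],[0,-0.2,0,0,0,0,1],[0,-0.3,0,0,0,0,1],[0,-0.3,0,0,0,0,1]]]}}

```text
time_s: 12.28
ee_pos: [0.5706, -0.1011, 0.0177]
eef_rot: [3.126, 0.004, -1.563]
force: [-32.1, -0.0, 24.7]
grip_width: 0.0938
```

Run:
```python
from h import *
t=snap("top"); s=snap("side"); o=ctrl.get_obs(); print(o["ee_pos"],o["force"],o["moment"])
a=cv2.resize(t["frame"][160:230,355:455],None,fx=5,fy=5,interpolation=cv2.INTER_CUBIC); b=cv2.resize(s["frame"][140:210,280:330],None,fx=5,fy=5,interpolation=cv2.INTER_CUBIC)
cv2.imwrite("pics/a5.png",np.hstack([a,b]))
```

```text
[ 0.57065729 -0.10107992  0.01774393] [-31.82107417   1.04827207  23.16633102] [-0.34543185  5.75128225 -0.16657614]
```

View pics/a5.png

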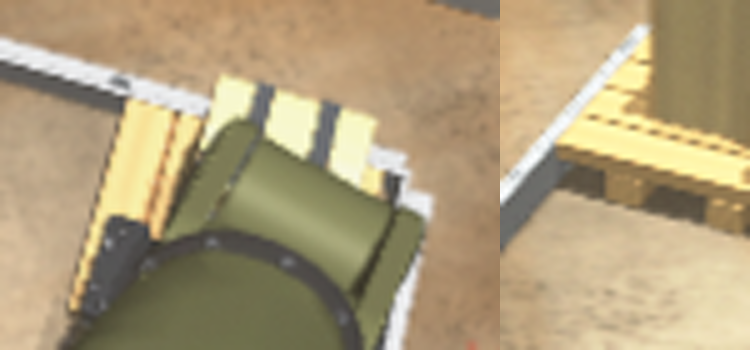

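The force rose to 32 N with no motion, and both views show the deck's far edge flush against the long rail: top crop (130,98) to (200,115), side crop (560,145). I'll retreat and go round to the left side for the final push.

{"name": "play_rows", "arguments": {"steps": [[[0,1.5,0,0,0,0,1],[0,3,0,0,0,0,1],[0,3.5,-3,0,0,0,1],[0,3.5,-7,0,0,0,1],[0,3.5,-11,0,0,0,1],[0,3.5,-15,0,0,0,1],[0,3.5,-19,0,0,0,1],[0,3.5,-23,0,0,-0.1,1],[-2,3,-25,0,0,-0.2,1],[-4,2,-25,0,0,-0.32,1],[-6,0,-25,0,0,-0.44,1],[-8,-2,-25,0,0,-0.56,1],[-10,-4,-25,0,0,-0.68,1],[-12,-6,-25,0,0,-0.8,1],[-13.6,-8,-25,0,0,-0.92,1],[-13.6,-9.1,-25,0,0,-1.04,1],[-13.6,-9.1,-25,0,0,-1.16,1],[-13.6,-9.1,-25,0,0,-1.28,1],[-13.6,-9.1,-25,0,0,-1.4,1],[-13.6,-9.1,-25,0,0,-1.52,1]]]}}

```text
time_s: 14.05
ee_pos: [0.6648, 0.0351, 0.2668]
eef_rot: [-3.138, 0.015, -0.037]
force: [0.2, -0.7, -0.4]
grip_width: 0.0936
```

{"name": "play_rows", "arguments": {"steps": [[[0,0,0,0,0,-0.04,1]]]}}

```text
time_s: 14.13
ee_pos: [0.6653, 0.0352, 0.2667]
eef_rot: [-3.138, 0.014, 0.011]
force: [0.0, -0.3, 0.5]
grip_width: 0.094
```

{"name": "play_rows", "arguments": {"steps": [[[-0.3,0,3,0,0.014,0.007,1],[-0.3,0,6,0,0.014,0.007,1],[-0.3,0,9,0,0.014,0.007,1],[-0.3,0,12,0,0.014,0.007,1],[-0.3,0,15,0,0.014,0.007,1],[-0.3,0,18,0,0.014,0.007,1],[-0.3,0,21,0,0.014,0.007,1],[-0.3,0,23,0,0.014,0.007,1],[-0.3,0,24.5,0,0.014,0.007,1],[-0.3,0,24.9,0,0.014,0.007,1],[-0.3,0,24.9,0,0.014,0.007,1]]]}}

```text
time_s: 15.05
ee_pos: [0.6587, 0.0363, 0.0168]
eef_rot: [-3.138, 0.001, 0.004]
force: [0.2, -0.7, 0.7]
grip_width: 0.0942
```

{"name": "play_rows", "arguments": {"steps": [[[0,0.6,0,0,0,0,1],[0,1.2,0,0,0,0,1],[0,1.8,0,0,0,0,1],[0,2.4,0,0,0,0,1],[0,2.9,0,0,0,0,1],[0,3.3,0,0,0,0,1],[0,3.6,0,0,0,0,1],[0,3.9,0,0,0,0,1],[0,4.2,0,0,0,0,1],[0,4.4,0,0,0,0,1],[0,4.6,0,0,0,0,1],[0,4.8,0,0,0,0,1],[0,4.9,0,0,0,0,1],[0,5,0,0,0,0,1],[0,5,0,0,0,0,1]]]}}

```text
time_s: 16.3
ee_pos: [0.659, -0.0127, 0.0169]
eef_rot: [-3.136, 0.001, 0.004]
force: [0.7, 6.2, 1.9]
grip_width: 0.0939
```

{"name": "play_rows", "arguments": {"steps": [[[0,0.1,0,0,0,0,1],[0,0.2,0,0,0,0,1],[0,0.3,0,0,0,0,1],[0,0.3,0,0,0,0,1]]]}}

```text
time_s: 16.63
ee_pos: [0.6591, -0.0132, 0.0169]
eef_rot: [-3.133, 0.001, 0.005]
force: [-0.1, 15.1, 1.1]
grip_width: 0.094
```

{"name": "play_rows", "arguments": {"steps": [[[0,0.1,0,0,0,0,1],[0,0.3,0,0,0,0,1],[0,0.4,0,0,0,0,1],[0,0.4,0,0,0,0,1]]]}}

```text
time_s: 16.97
ee_pos: [0.6591, -0.0133, 0.0169]
eef_rot: [-3.127, 0.001, 0.005]
force: [-0.2, 25.0, 1.3]
grip_width: 0.094
```

Hard contact on the short rail: 25 N with no motion. I'll retreat to above the near side and check.

{"name": "play_rows", "arguments": {"steps": [[[0,-2,0,0,0,0,1],[0,-4,0,0,0,0,1],[0,-5,-3,0,0,0,1],[0,-5,-7,0,0,0,1],[0,-5,-11,0,0,0,1],[0,-5,-15,0,0,0,1],[0,-5,-19,0,0,0,1],[0,-5,-23,0,0,0.1,1],[-2,-4,-25,0,0,0.2,1],[-4,-2,-25,0,0,0.32,1],[-6,0,-25,0,0,0.44,1],[-8,2,-25,0,0,0.56,1],[-10,4,-25,0,0,0.68,1],[-12,6,-25,0,0,0.8,1],[-12,8,-25,0,0,0.92,1],[-12,9.5,-25,0,0,1.04,1],[-12,10,-25,0,0,1.16,1],[-12,10,-25,0,0,1.28,1],[-12,10,-25,0,0,1.4,1],[-12,10,-25,0,0,1.55,1]]]}}

```text
time_s: 18.63
ee_pos: [0.5397, -0.1179, 0.2657]
eef_rot: [3.141, 0.014, -1.526]
force: [-0.2, 0.3, -0.5]
grip_width: 0.094
```

Run:
```python
from h import *
t=snap("top"); s=snap("side"); o=ctrl.get_obs(); print(o["ee_pos"],o["eef_rot"],o["force"])
a=cv2.resize(t["frame"][160:240,360:450],None,fx=5,fy=5,interpolation=cv2.INTER_CUBIC); b=cv2.resize(s["frame"][130:210,290:360],None,fx=5,fy=5,interpolation=cv2.INTER_CUBIC)
cv2.imwrite("pics/a6.png",np.hstack([a,b]))
```

```text
[ 0.53974693 -0.11766668  0.2656791 ] [ 3.14139302  0.0140323  -1.52228601] [-0.47943427 -0.12727916  0.06668631]
```

View pics/a6.png

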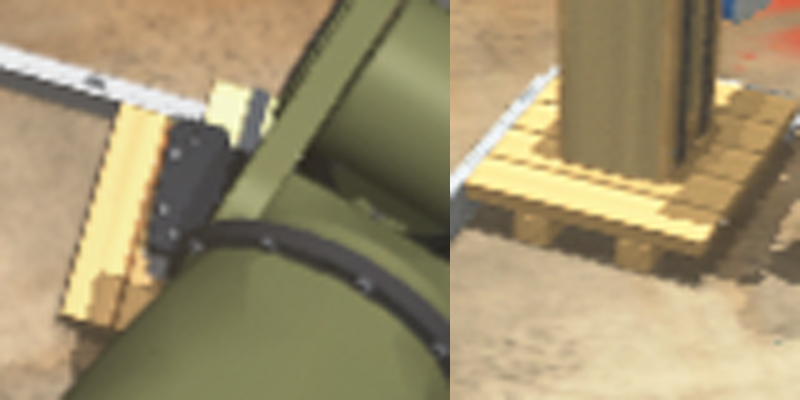

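The deck still looks flush along the long rail: top crop (118,105), side crop (470,185). I'll seat it once more against the long rail to confirm.

{"name": "play_rows", "arguments": {"steps": [[[0,0,3,0,0.014,0.045,1],[0,0,6,0,0.014,0.045,1],[0,0,9,0,0.014,0.045,1],[0,0,12,0,0.014,0.045,1],[0,0,15,0,0.014,0.045,1],[0,0,18,0,0.014,0.045,1],[0,0,21,0,0.014,0.045,1],[0,0,23,0,0.014,0.045,1],[0,0,24.5,0,0.014,0.045,1],[0,0,24.9,0,0.014,0.045,1],[0,0,24.9,0,0.014,0.045,1]]]}}

```text
time_s: 19.65
ee_pos: [0.5391, -0.1141, 0.016]
eef_rot: [3.139, 0.0, -1.564]
force: [0.1, -0.2, 0.3]
grip_width: 0.0938
```

{"name": "play_rows", "arguments": {"steps": [[[0,-0.5,0,0,0,0,1],[0,-1,0,0,0,0,1],[0,-1.5,0,0,0,0,1],[0,-2,0,0,0,0,1],[0,-2.3,0,0,0,0,1],[0,-2.6,0,0,0,0,1],[0,-2.8,0,0,0,0,1],[0,-2.9,0,0,0,0,1],[0,-3,0,0,0,0,1],[0,-3.1,0,0,0,0,1],[0,-3.1,0,0,0,0,1]]]}}

```text
time_s: 20.57
ee_pos: [0.5702, -0.1139, 0.0159]
eef_rot: [3.139, 0.0, -1.564]
force: [0.3, -0.8, -0.2]
grip_width: 0.0938
```

{"name": "play_rows", "arguments": {"steps": [[[0,-0.1,0,0,0,0,1],[0,-0.2,0,0,0,0,1],[0,-0.3,0,0,0,0,1],[0,-0.4,0,0,0,0,1],[0,-0.4,0,0,0,0,1]]]}}

```text
time_s: 20.98
ee_pos: [0.5709, -0.1139, 0.0159]
eef_rot: [3.131, 0.001, -1.565]
force: [-29.3, 1.8, 21.2]
grip_width: 0.0945
```

{"name": "play_rows", "arguments": {"steps": [[[0,1.5,0,0,0,0,1],[0,3,0,0,0,0,1],[0,3.5,-3,0,0,0,1],[0,3.5,-7,0,0,0,1],[0,3.5,-11,0,0,0,1],[0,3.5,-15,0,0,0,1],[0,3.5,-19,0,0,0,1],[0,3.5,-23,0,0,0,1],[1,5,-26,0,0,0,1],[3,8,-27,0,0,0,1],[6,11,-27,0,0,0,1],[9,14,-27,0,0,0,1],[12,17,-27,0,0,0,1],[15,20,-27,0,0,0,1],[18,22,-27,0,0,0,1],[21,24,-27,0,0,0,1],[24,25,-27,0,0,0,1],[27,26,-27,0,0,0,1],[29,27,-27,0,0,0,1],[29,27,-27,0,0,0,1]]]}}

```text
time_s: 22.65
ee_pos: [0.3038, -0.4086, 0.2879]
eef_rot: [3.13, 0.002, -1.568]
force: [0.2, 1.2, -0.9]
grip_width: 0.0941
```

Run:
```python
from h import *
t=snap("top"); s=snap("side"); o=ctrl.get_obs(); print(o["ee_pos"],o["force"])
a=cv2.resize(t["frame"][165:260,360:450],None,fx=5,fy=5,interpolation=cv2.INTER_CUBIC); b=cv2.resize(s["frame"][125:220,290:360],None,fx=5,fy=5,interpolation=cv2.INTER_CUBIC)
cv2.imwrite("pics/a7.png",np.hstack([a,b]))
for n,c in(("top",t),("side",s)):
    d=cv2.absdiff(c["frame"],cv2.imread(f"pics/{n}0.png")).max(2)
    for nm,P in [("gearR",(.424,-.169,.03)),("gearL",(.427,.259,.03)),("bush",(.384,.348,.04)),("motor",(.557,.388,.06))]:
        u,v=proj(c,P)[0].astype(int); print(n,nm,u,v,d[v-10:v+10,u-10:u+10].mean().round(1))
```

```text
[ 0.30526575 -0.40601733  0.28811811] [-0.26657889  0.5820401  -0.14290841]
top gearR 403 281 1.1
top gearL 276 239 1.0
top bush 245 242 1.1
top motor 252 190 0.9
side gearR 403 166 2.9
side gearL 356 253 2.9
side bush 361 279 3.1
side motor 286 262 3.5
```

View pics/a7.png

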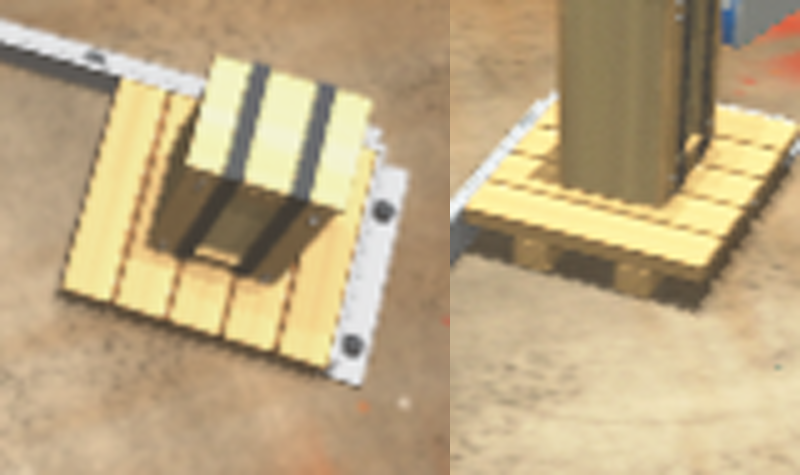

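The deck is tight against both rails. Its right edge runs along the short rail from (375,150) to (330,365) and its far edge along the long rail, with no dark gap visible. I'll do one numeric check, then hand in.

Run:
```python
from fit import *
t=snap("top"); s=snap("side")
T=lambda a,b:((a+.5)/5-.5+360,(b+.5)/5-.5+165); S=lambda a,b:((a-450+.5)/5-.5+290,(b+.5)/5-.5+125)
d=.036
p,r=pose_fit([(t,(-.08,-.09,d),T(328,368)),(t,(-.08,.09,d),T(62,292)),(t,(.08,.09,d),T(118,80)),(s,(-.08,.09,d),S(712,262)),(s,(-.08,-.09,d),S(800,125)),(s,(.08,.09,d),S(463,208))],[.66,-.11,0])
ps=np.array([.7423,-.2049,.0038]);c,sn=np.cos(ps[2]),np.sin(ps[2]);x=np.array([[c,sn],[-sn,c]])@(p[:2]-ps[:2])
print(x.round(4),np.degrees(p[2]-ps[2]).round(2),r.round(1).tolist())
if abs(x-[-.08,.09]).max()<.006 and abs(p[2]-ps[2])<.02: print("handing in",ctrl.hand_in())
```

```text
[-0.0832  0.0932] 1.22 [[0.3, 0.1], [-0.2, 0.2], [-0.2, -0.1], [-0.8, 0.6], [-0.0, -0.7], [0.5, -0.2]]
```

Run:
```python
from h import *
from scipy.ndimage import map_coordinates as mc
t=snap("top"); G=t["frame"].astype(float)
ps=np.array([.7423,-.2049,.0038]);c,sn=np.cos(ps[2]),np.sin(ps[2]);R=np.array([[c,-sn],[sn,c]])
w=lambda x,y:[*(R@[x,y]+ps[:2]),.0355]
q=np.arange(-.024,.0121,.002)
print("offsets mm",(q*1000).astype(int).tolist())
def prof(P):
    uv=proj(t,P); return [mc(G[:,:,k],[uv[:,1],uv[:,0]],order=1).astype(int).tolist() for k in(0,2)]
for y in(.21,.174,.165,.15,.14): print("long y",y,*prof([w(a,y) for a in q]),sep="\n ")
for x in(-.15,-.13,-.10,-.07,-.05): print("short x",x,*prof([w(x,-a) for a in q]),sep="\n ")
```

```text
offsets mm [-24, -22, -19, -17, -15, -13, -11, -9, -7, -5, -3, -1, 0, 2, 4, 6, 8, 10, 12]
long y
 0.21
 [118, 116, 110, 101, 92, 87, 86, 86, 85, 85, 87, 123, 184, 201, 176, 166, 176, 188, 199]
 [165, 162, 151, 136, 115, 101, 96, 92, 92, 92, 94, 127, 184, 200, 175, 165, 174, 187, 204]
long y
 0.174
 [155, 156, 156, 156, 155, 154, 155, 155, 156, 152, 143, 166, 207, 220, 221, 224, 227, 224, 217]
 [243, 243, 243, 243, 243, 243, 243, 243, 243, 239, 231, 227, 227, 224, 221, 223, 226, 226, 223]
long y
 0.165
 [147, 147, 147, 148, 147, 148, 148, 147, 147, 146, 147, 178, 211, 220, 225, 228, 229, 230, 222]
 [243, 242, 243, 243, 243, 243, 243, 243, 242, 239, 233, 227, 225, 224, 224, 226, 227, 228, 224]
long y
 0.15
 [133, 135, 129, 123, 115, 113, 113, 115, 118, 119, 118, 152, 207, 219, 218, 222, 225, 224, 221]
 [222, 224, 225, 222, 213, 208, 209, 210, 210, 201, 188, 194, 218, 220, 217, 220, 224, 225, 224]
long y
 0.14
 [153, 154, 155, 154, 155, 157, 157, 156, 156, 153, 150, 179, 212, 219, 224, 226, 227, 229, 223]
 [240, 241, 242, 242, 242, 242, 243, 243, 242, 239, 233, 226, 224, 224, 224, 225, 
[... 358 characters left out ...]
243, 243, 243, 243, 243, 238, 217, 213, 219, 223, 227, 226, 225, 224, 225]
short x
 -0.1
 [142, 141, 139, 140, 142, 144, 147, 148, 149, 151, 164, 189, 215, 224, 227, 229, 231, 232, 231]
 [243, 242, 242, 242, 243, 243, 243, 243, 243, 241, 226, 220, 221, 224, 226, 228, 230, 231, 230]
short x
 -0.07
 [127, 134, 136, 138, 141, 145, 148, 148, 148, 149, 158, 177, 202, 215, 224, 228, 231, 231, 232]
 [228, 237, 239, 240, 242, 242, 243, 243, 243, 243, 222, 208, 210, 215, 223, 227, 230, 230, 230]
short x
 -0.05
 [135, 144, 155, 154, 150, 152, 156, 160, 159, 154, 150, 175, 207, 188, 169, 141, 127, 122, 140]
 [203, 212, 221, 217, 219, 231, 238, 242, 243, 233, 211, 208, 211, 190, 170, 142, 129, 124, 141]
```

The profiles go straight from yellow deck to white steel along both rails, with at most a faint dip of a few tenths of a millimetre. The pallet is flush, and the 1.2° fit value comes from my pixel readings. Handing in.

```bash
python3 -c "
from h import *
print(ctrl.hand_in(), ctrl.get_obs()['time_s'])"
```

```text
the job is handed in; nothing more can be done
the job is handed in; nothing more can be done
```

I pushed the crate low on the pallet deck with the open fingers: to the right first, then to the long rail, then to the short rail. A last push confirmed the fit against the long rail. I then retracted the arm and handed the job in at about 23 s, with no verdict reported.

**Checks that agreed:**
- **Rail contact:** the push met hard resistance at both rails, with no motion at about 25–32 N. The second push at the long rail stopped within 0.3 mm of the first.
- **Gaps:** brightness profiles across both rails show no dark gap. At most a faint dip at the far end of the short rail suggests a few tenths of a millimetre.
- **Crate:** it stands upright and the robot was clear of it at the end.
- **Bystanders:** the two gearheads, the bush and the motor look unchanged in both views.

**Check that disagreed:** my final pose fit from hand-read corners gave (-83, +93) mm and +1.2° in the stop's frame, against a nominal (-80, +90) mm and 0°. The angle was just over the limit I had set for handing in. I handed in anyway, because I put the offset down to pixel-reading and calibration error. The contact stops and the gap profiles contradict a 1.2° tilt, and an earlier fit showed the same tilt while the crate was being pushed with both fingers.

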